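# Slide the bit tray home on the free runners of the rack

### The arm

A 6-joint arm with a two-finger parallel gripper is mounted at the origin on a cart in front of the work surface, level with it; the furniture and walls round the work are solid. World frame = base frame: x ahead of the robot, y to its left, z up, the work surface at z = 0. Lengths are in m, angles in rad, forces in N, time in s.
With the tool pointing down it reaches from about 0.375 to 0.975 m from the base axis. Payload 3.8 kg.
Tool frame: the origin (TCP) lies where the fingers leave the gripper's body, on its centre line; the fingertips stand 73 mm ahead of it and the grasp point (between the pads) lies 54 mm ahead of it (nose_length is the distance from the TCP to the fingertips, in m); z points along the fingers, y is the line along which they close (so a half turn about z gives the same grasp; the last joint's range is limited). The gripper opens to 85 mm and grips with 20 to 120 N. Pads are 22 mm wide; open, the fingers measure 114 mm over their backs; the gripper's body (76 mm by 85 mm) begins 54 mm behind the grasp point. The pads swing forward as they close: fully open they stand 13 mm farther back than shut.
Start: joints at [1.09, 0.264, 1.604, -0, 1.274, -0.037], TCP at [0.29, 0.61, 0.304] pointing down, gripper open.
Joint ranges: [-2.63, 2.63], [-0.94, 2.18], [0.31, 2.57], [-1.31, 4.45], [0, 2.66], [-2.55, 2.55]. Speed limits (rad/s): [2.57, 2.57, 3.14, 3.14, 3.14, 3.14].

### API

Orientations are given as a rotation vector (axis times angle).
In Python, from workcell import read_state, read_camera, calibration, finish_job, look_for, cut_out, tip_of, nose_length gives the robot as it stands.
- The arm moves only by the tool step_arm, never from a script. Its argument "targets" is a list of rows, each a list of 3 entries, a list of its own where there are three numbers: the turn, a rotation vector about the tool's x, y, z in rad, then the shift along the tool's x, y, z in mm, then the finger opening in mm, from 0 to 85.4. In form: [[[ax, ay, az], [x, y, z], grip], ...]. A call has 1 to 5 rows; each row shifts and turns the commanded pose from where the row before left it, along the tool's axes as they then stand; what a row does not reach is not made up. A row lasts 1/12 s, in which the tool goes at most 41.7 mm and 7.16 degrees, less where a joint would pass 70% of its speed; a pose out of reach is approached as far as the arm can. A call with a gripper value outside its range is refused whole. The fingers move at their own pace and stop on an object; "grip_force" is the grip in N (left out, the last holds). Time passes only in rows, so rows that do not move let the fingers close. It gives the time, the measured TCP pose, the force, the opening and the grip force at its end, in the units of the state.
- read_state(): the state, without advancing time (a new reading comes with each control period).
- read_camera(name): name is "side" or "top"; returns the picture (400x640x3 uint8, red, green, blue); there is no depth.
- calibration(name): a dict with "camera_matrix" (3x3 intrinsics, pixels), "R" (3x3) and "t" (3): a world point X has camera coordinates R X + t. Camera axes: x right, y down, z forward; pixel columns grow to the right and rows downward; lengths in m; the calibration is good to about 2 mm. A picture is of the moment at which its call begins. calibration takes no time and is no camera call.
- finish_job(): hands the job in; it is judged then, once.
Trained networks look in the newest picture that a camera, given by its name, has taken for a name from the list of things; names that differ only in an ending like _2 or _b are one class to them, and where a whole thing is asked for, a point or a joint stands for the part that bears it (a point fixed in the world has none). Each returns a list of dicts, best first, with "score" (0 to 1); they miss things now and then, are a little off and sometimes report something else, mostly with a low value. They report only what shows in the picture. A call takes as long as a camera call. They do not tell look-alikes from the thing itself.
- look_for(camera, query): "extent" ([left, top, right, bottom] in pixels, round what is visible of it).
- cut_out(camera, query): "region" (400x640 bool, what is visible of it) and "extent" ([left, top, right, bottom] in pixels, round what is visible of it).
- tip_of(camera, query): "at" ([row, column] in pixels: a listed point, or the origin of a listed thing).
The state is a dict: "time": time; "q": joint angles; "joint_vel": joint speeds; "joint_torque": joint torques, N m; "tool_pos": TCP position; "tcp_rot": TCP orientation; "wrist_force": force on the tool from outside, world axes, zero at the start; "torque": the same for the moment, N m; "width": opening from 0.0 (shut) to 1.0 (fully open); "grip_force": force on a finger pad.
Only numpy, scipy, OpenCV 4.12 (cv2) and the standard library are available. Lean on these libraries where they do the work, as an engineer would, in place of code of your own. Each camera call takes 0.05 s, during which the arm holds its last target. There are 200 camera calls.

### The job

Put the drill-bit tray that lies in front of the wooden box away in the two-bay rack: in the rack's left-hand bay, on the one pair of runners that is still free, pushed fully home against the back with its pull handle facing out. The handle is up against the box and cannot be taken there, so the tray will have to be lifted by its back board and turned round before you can take it by the handle. Don't shift or knock over the screw jar or the tin beside the rack.

Things in the scene. Friction and masses are not known exactly. Their poses are not given: they have to be found in the camera images.
- tray: Loose shallow wooden tray, 0.22 kg: plywood board 125 (x) x 130 (y) x 8 mm, lips 17 mm high along its sides, drill bits fixed flat on it, an upright back board at its +x end and a pull block on a stem at its -x end (198 mm overall). Origin: middle of the board's underside, z up. It starts flat on the bench, pull pointing away from the robot, about 12 mm from the fixed closed wooden box (191 mm high).
- tray_pull (a point): Middle of the tray's pull, a block 26 (x) x 28 mm (y), its foot level with the tray's underside, its top 40 mm higher; the point lies at x = -122.5 mm in the tray's frame, 30 mm above the underside. The stem between pull and board is 20 mm wide, 14 mm high, 47 mm long. Axes as the tray's.
- tray_back (a point): Middle of the tray's back board, 12 mm thick (x), 130 mm wide (y), its top 48 mm above the tray's underside; the point lies at x = +56.5 mm in the tray's frame, 36 mm above the underside. Axes as the tray's.
- rack: Fixed open-fronted wooden rack, 135 deep x 312 wide x 292 mm high above its origin, which lies on the middle line, within 15 mm of bench height. x points into it (front at x = -55 mm, roof edge -58), y left, z up. Two bays centred at y = +75 (left) and -75 mm, each 138 mm wide between 12 mm cheeks, with three runner pairs: upper faces at z = 40, 115, 190 mm.
- left_middle (a point): Where the tray's origin lies when the tray is fully home (back board against the rack's back panel) on the middle runners of the left bay, level with their upper faces: x = 11.5, y = 75, z = 115 mm in the rack's frame. Axes as the rack's. The runners are ledges 14 mm wide, 10 mm thick, from the rack's front to its back panel at x = 74 mm.
- left_top (a point): The same for the top runners of the left bay, 75 mm higher; the roof's underside is 90 mm above these.
- panels_low: Two plain 12 mm plywood panels fixed in one bay of the rack, on the bottom and middle runners, flush with the front; in that bay the top runners are free. Origin: middle line of the bay, at the height and depth of the rack's origin, so y = +75 mm in the rack's frame if it is in the left bay, -75 mm if in the right.
- panels_split: Two such panels fixed in the other bay, on the bottom and top runners; in that bay the middle runners are free. Origin as for panels_low.
- screw_jar: Loose jar with a red cap, 66 mm across, 95 mm high, standing on the bench between the tray and the rack; origin at the centre of its underside, z up. Leave alone.
- tin_stain: Loose plain cream-coloured tin, 67 mm across, 105 mm high, standing to the right of the rack; origin at the centre of its underside, z up. Leave alone.
Things that resemble listed ones, but are neither listed nor needed, are in the scene too. What is shaped like the tray but pink is not meant.

How it is judged:
By the outcome, as a careful person would: the job done as asked, in the order asked, and still so for the second after the job is handed in, with the robot touching nothing.
It also fails if it takes over 72 s, if anything falls off the work surface, if the arm or the gripper's body presses on something with over 40 N, if the wrist force passes 120 N, or if a joint passes its speed limit or range.

## Working session

There is one attempt and no reset: what is moved stays moved. The work goes in short steps, Python scripts to look and compute and a tool call to move; the robot and the scene stay as the last step left them, time stands still between calls to the robot, and variables do not carry over. Pictures are saved under pics/ and viewed, at most 10 in all, crops included, and the job is handed in when it is done.

Besides the shell and the picture viewer there is one more tool, called after "Emit:" as name([rows], argument=value, ...), one row to a line, values as JSON. step_arm: Moves the arm, as the interface text tells. Its arguments: {"type":"object","properties":{"targets":{"type":"array","items":{"type":"array"}},"grip_force":{"type":"number"}},"required":["targets"]}

```bash
mkdir -p pics; ls
python3 - <<'E'
from workcell import *
import cv2,numpy as np
s=read_state();print({k:np.round(v,3).tolist() for k,v in s.items()})
for c in("side","top"):
    im=read_camera(c);cv2.imwrite(f"pics/{c}0.png",im[...,::-1])
    k=calibration(c);print(c,k["camera_matrix"].tolist(),np.round(-k["R"].T@k["t"],3),np.round(k["R"],3).tolist())
    for q in["tray","tray_pull","tray_back","rack","left_middle","left_top","panels_low","panels_split","screw_jar","tin_stain"]:
        print(q,[(round(d["score"],2),np.round(d["extent"]).tolist()) for d in look_for(c,q)][:4],[(round(d["score"],2),np.round(d["at"]).tolist()) for d in tip_of(c,q)][:4])
print(read_state()["time"])
E
```

```text
pics
{'time': 0.0, 'q': [1.09, 0.265, 1.605, 0.0, 1.274, -0.037], 'joint_vel': [-0.0, -0.001, 0.0, 0.0, 0.0, 0.001], 'joint_torque': [0.001, -51.511, -36.731, 0.0, 0.013, 0.0], 'tool_pos': [0.29, 0.609, 0.303], 'tcp_rot': [-0.691, -3.064, 0.003], 'wrist_force': [-0.221, 0.08, -0.257], 'torque': [0.011, -0.005, 0.058], 'grip_force': 0.0, 'width': 1.003}
side [[416.3872436050969, 0.0, 308.9896363794483], [0.0, 416.3872436050969, 201.50827376498776], [0.0, 0.0, 1.0]] [ 0.225 -1.061  1.068] [[0.931, -0.364, -0.014], [-0.256, -0.626, -0.737], [0.259, 0.69, -0.676]]
tray [(0.91, [255.0, 220.0, 310.0, 254.0])] [(0.88, [171.0, 280.0]), (0.77, [242.0, 296.0])]
tray_pull [(0.68, [252.0, 215.0, 310.0, 256.0]), (0.63, [259.0, 155.0, 309.0, 185.0])] [(0.89, [156.0, 306.0]), (0.59, [236.0, 256.0])]
tray_back [(0.87, [254.0, 221.0, 314.0, 256.0]), (0.73, [260.0, 152.0, 312.0, 184.0]), (0.46, [332.0, 188.0, 353.0, 250.0])] [(0.9, [167.0, 268.0]), (0.75, [233.0, 308.0])]
rack [(0.92, [315.0, 130.0, 399.0, 264.0])] [(0.89, [224.0, 347.0])]
left_middle [(0.97, [313.0, 131.0, 396.0, 265.0])] [(0.84, [19
[... 1036 characters left out ...]
(0.7, [204.0, 170.0, 241.0, 228.0])] [(0.72, [213.0, 328.0]), (0.65, [220.0, 222.0])]
rack [(0.71, [284.0, 133.0, 376.0, 194.0])] [(0.92, [175.0, 328.0])]
left_middle [(0.58, [279.0, 129.0, 376.0, 196.0]), (0.55, [336.0, 176.0, 364.0, 190.0]), (0.5, [404.0, 196.0, 423.0, 220.0])] []
left_top [(0.88, [283.0, 134.0, 376.0, 192.0]), (0.63, [333.0, 178.0, 366.0, 192.0])] []
panels_low [(0.56, [293.0, 175.0, 322.0, 188.0])] [(0.62, [177.0, 309.0])]
panels_split [(0.88, [333.0, 174.0, 364.0, 191.0])] [(0.77, [177.0, 346.0])]
screw_jar [(0.79, [265.0, 238.0, 278.0, 256.0])] [(0.57, [249.0, 274.0]), (0.37, [211.0, 224.0])]
tin_stain [(0.84, [403.0, 195.0, 424.0, 218.0])] [(0.89, [210.0, 411.0])]
2.1
```

View pictures.

Run:
```python
import cv2,numpy as np
t=cv2.imread("pics/top0.png")[120:290,180:440];s=cv2.imread("pics/side0.png")[100:350,210:430]
cv2.imwrite("pics/topc.png",cv2.resize(t,None,fx=3,fy=3,interpolation=cv2.INTER_CUBIC))
cv2.imwrite("pics/sidec.png",cv2.resize(s,None,fx=2.4,fy=2.4,interpolation=cv2.INTER_CUBIC))
```

```text
(no output)
```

View pics/topc.png

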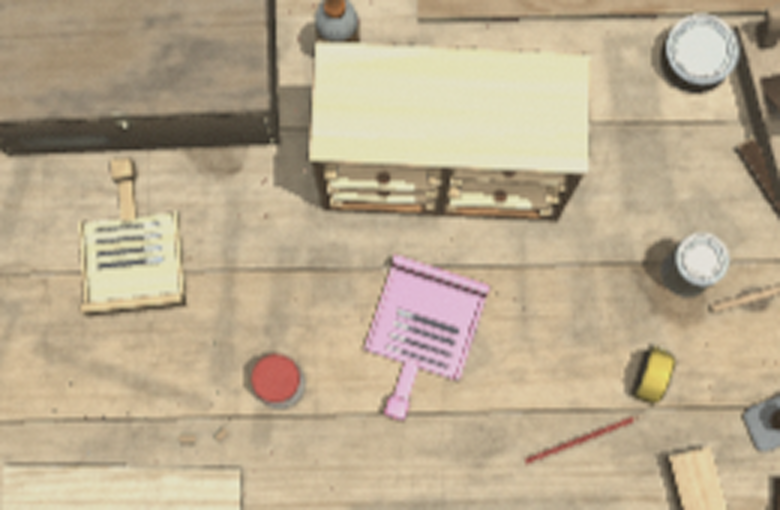

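View pics/sidec.png

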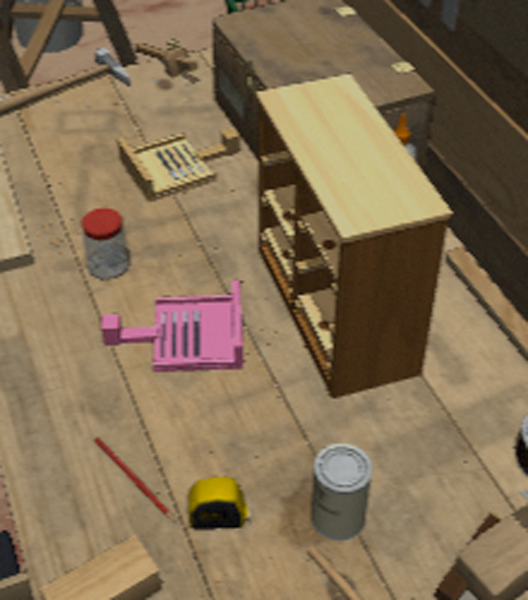

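Candidates: the plywood tray in front of the box (top ≈ (223,200), side ≈ (280,169)) and the pink look-alike (top ≈ (322,234), side ≈ (285,237)). By the description I choose the plywood one. I'll check it and the rack bays in one close crop.

Run:
```python
import cv2,numpy as np
T=cv2.imread("pics/top0.png");S=cv2.imread("pics/side0.png")
def crop(im,x,y,w,h,f):
    c=cv2.resize(im[y:y+h,x:x+w],None,fx=f,fy=f,interpolation=cv2.INTER_CUBIC)
    for i in range(0,w,10): cv2.putText(c,str(x+i),(i*f,8),0,.28,(0,0,255),1); cv2.line(c,(i*f+f//2,10),(i*f+f//2,14),(0,0,255),1)
    for j in range(0,h,10): cv2.putText(c,str(y+j),(0,j*f+f//2+3),0,.28,(255,0,0),1)
    return c
o=np.zeros((600,800,3),np.uint8)
for c,x,y in((crop(S,314,128,90,140,4),0,0),(crop(T,280,130,104,64,4),370,0),(crop(T,200,165,50,64,5),370,270),(crop(S,255,148,60,40,3),620,270)):
    h,w=c.shape[:2];h=min(h,600-y);w=min(w,800-x);o[y:y+h,x:x+w]=c[:h,:w]
cv2.imwrite("pics/c1.png",o)
```

```text
(no output)
```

View pics/c1.png

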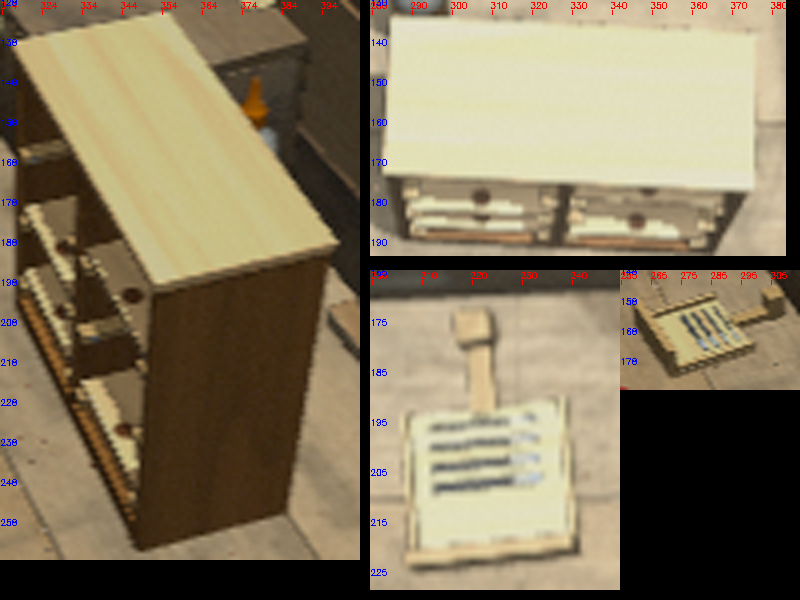

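The plywood tray lies with its pull at top (220,176) towards the box and its back board at (224,222). In the rack, the left bay has panels at the bottom and middle, and the top runners are free (runner end at side (324,157)). So the goal is left_top. Next I'll fit poses by aligning the model to edges.

```bash
cat > fit.py <<'E'
import numpy as np,cv2
from workcell import *
from scipy.optimize import least_squares
from scipy.spatial.transform import Rotation as R
from scipy.ndimage import map_coordinates
CAL={c:calibration(c) for c in("side","top")}
def proj(c,X):
    k=CAL[c];p=(np.atleast_2d(X)@k["R"].T+k["t"])@k["camera_matrix"].T
    return p[:,:2]/p[:,2:]
def place(p,X): # p = x,y,z,yaw (m,rad) or x,y,z,rotvec
    r=R.from_rotvec([0,0,p[3]] if len(p)==4 else p[3:6])
    return r.apply(np.atleast_2d(X))+p[:3]
def pts_fit(p0,obs,prior=None):
    f=lambda p:np.concatenate([(proj(c,place(p,X))[0]-uv) for c,X,uv in obs]+[[] if prior is None else prior(p)])
    return least_squares(f,p0,loss="soft_l1",x_scale=[.01,.01,.01,.05]).x
def edge_fit(p0,edges,ims,prior=None,w=3,it=6):
    """edges: (cam,A,B,sign or 0). moves model edges to the strongest grey gradient near them"""
    G={c:cv2.GaussianBlur(cv2.cvtColor(i,cv2.COLOR_RGB2GRAY).astype(np.float32),(0,0),.8) for c,i in ims.items()}
    p=np.array(p0,float);s=np.arange(-w,w+.01,.2)
    for k in range(it):
        obs=[]
        for c,A,B in edges:
            t=np.linspace(.08,.92,15)[:,None];X=np.array(A)*(1-t)+np.array(B)*t
            uv=proj(c,place(p,X));d=uv[-1]-uv[0];n=np.array([-d[1],d[0]])/np.linalg.norm(d)
            q=uv[:,None]+s[None,:,None]*n
            g=np.abs(np.gradient(map_coordinates(G[c],[q[...,1],q[...,0]],order=1),axis=1))*np.exp(-(s/w)**2)
            j=g.argmax(1);g0=g.max(1)
            for i in range(15):
                if g0[i]>.8 and 0<j[i]<len(s)-1: obs.append((c,X[i],n,n@uv[i]+s[j[i]]))
        def f(p):
            r=[n@proj(c,place(p,X))[0]-v for c,X,n,v in obs]
            return np.r_[r,[] if prior is None else prior(p)]
        sol=least_squares(f,p,loss="soft_l1",f_scale=.3,x_scale=[.01]*3+[.05]*(len(p)-3));p=sol.x
    r=f(p);return p,np.median(np.abs(r)),len(r)
a,b,h=-.058,.080,.292
RC=lambda x,y,z:np.array([x,y,z])
FL,FR,BR,BL=RC(a,.156,h),RC(a,-.156,h),RC(b,-.156,h),RC(b,.156,h)
rack_edges=[(c,*e) for c in("top","side") for e in((FL,FR),(FR,BR),(BR,BL),(BL,FL))]+[("side",RC(-.055,-.156,.02),RC(-.055,-.156,.26)),("side",RC(.08,-.156,.02),RC(.08,-.156,.26))]
x0,x1,y0,y1=-.0625,.0625,-.065,.065
tray_edges=[(c,*e) for c in("top","side") for e in(
 (RC(x0,y0,.017),RC(.05,y0,.017)),(RC(x0,y1,.017),RC(.05,y1,.017)),(RC(x1,y0,.048),RC(x1,y1,.048)),(RC(.0505,y0,.048),RC(.0505,y1,.048)),
 (RC(x1,y0,0),RC(x1,y1,0)),(RC(x0,-.012,.008),RC(x0,y0,.008)),(RC(x0,.012,.008),RC(x0,y1,.008)),
 (RC(-.1095,-.014,.04),RC(-.1355,-.014,.04)),(RC(-.1095,.014,.04),RC(-.1355,.014,.04)),(RC(-.1355,-.014,.04),RC(-.1355,.014,.04)),(RC(-.1095,-.014,.04),RC(-.1095,.014,.04)))]
E
python3 - <<'E'
from fit import *
ims={c:cv2.imread(f"pics/{c}0.png")[...,::-1].copy() for c in("top","side")}
s="side";t="top"
ob=[(s,FL,(318,139.5)),(s,BL,(354.8,130.75)),(s,BR,(397.8,187.5)),(s,FR,(352.3,199.5)),(t,FL,(283.25,172.5)),(t,FR,(375,176.5)),(t,BL,(285.3,134)),(t,BR,(375.8,138.7)),
(s,RC(-.055,-.156,0),(348.5,265)),(s,RC(.08,-.156,0),(384.8,255.7)),(t,RC(-.055,.156,0),(289,189.5)),(t,RC(-.055,-.156,0),(366.5,192))]
pr=pts_fit([.5,-.1,0,0],ob);print("rack pts",np.round(pr,4),[np.round(proj(c,place(pr,X))[0]-u,1).tolist() for c,X,u in ob])
pe,m,n=edge_fit(pr,rack_edges,ims);print("rack edge",np.round(pe,4),m,n)
for e in(rack_edges[:4],rack_edges[4:]):
  print(np.round(edge_fit(pe,e,ims)[0],4))
ot=[(t,RC(x1,y0,0),(207.5,223.9)),(t,RC(x1,y1,0),(241.3,221.1)),(t,RC(x0,y0,.017),(206.9,192.9)),(t,RC(x0,y1,.017),(238.9,189.9)),(t,RC(-.1225,0,.04),(220.3,175.5)),(s,RC(x1,y1,0),(273.8,182.8)),(s,RC(x0,y1,0),(298.8,172.8)),(s,RC(x1,y0,.048),(259.8,157.8))]
zp=lambda p:[(p[2])/.0005]
pt=pts_fit([.55,.3,0,3.1],ot,zp);print("tray pts",np.round(pt,4),[np.round(proj(c,place(pt,X))[0]-u,1).tolist() for c,X,u in ot])
pe2,m,n=edge_fit(pt,tray_edges,ims,lambda p:[(p[2])/.00005],w=2);print("tray edge",np.round(pe2,4),m,n)
for c in(t,s): print(np.round(edge_fit(pe2,[e for e in tray_edges if e[0]==c],ims,lambda p:[(p[2])/.00005],w=2)[0],4))
# jar, tin, pink tray, box rough: ground points
def ground(c,uv,z):
    k=CAL[c];d=k["R"].T@np.linalg.solve(k["camera_matrix"],[*uv,1]);o=-k["R"].T@k["t"];return np.round(o+d*(z-o[2])/d[2],3)
print("jar",ground(t,(271.5,246.5),.095),"tin",ground(t,(413.5,206.5),.105),"pinkback",ground(t,(311,206.5),.048),ground(t,(342,217),.048),"pinkpull",ground(t,(312,254),.03),"box front top",ground(t,(181,166),.191),ground(t,(271,161.5),.191))
o=[]
for c,x,y,w,h in((t,180,125,210,145),(s,250,120,155,150)):
    im=cv2.resize(ims[c][y:y+h,x:x+w][...,::-1],None,fx=3.6,fy=3.6*1,interpolation=cv2.INTER_CUBIC)
    for p,E in((pe,rack_edges),(pe2,tray_edges)):
        for e in E:
            if e[0]==c:
                q=((proj(c,place(p,np.array(e[1:])))-[x,y]+.5)*3.6).astype(int);cv2.line(im,tuple(map(int,q[0])),tuple(map(int,q[1])),(0,0,255),1)
    o.append(im)
cv2.imwrite("pics/fit_t.png",o[0]);cv2.imwrite("pics/fit_s.png",o[1])
np.save("rack.npy",pe);np.save("tray.npy",pe2)
E
```

```text
rack pts [ 0.7053 -0.1542  0.0009 -0.0614] [[-1.4, -0.8], [0.7, 0.4], [0.1, 1.0], [0.4, -0.5], [-0.0, 0.6], [0.3, 0.6], [0.1, -0.1], [0.3, -0.8], [-0.1, 0.5], [1.6, -0.4], [-1.9, -0.0], [-0.8, 0.9]]
rack edge [ 0.7041 -0.1528  0.003  -0.0778] 0.19596586754121859 150
[ 0.7034 -0.1525  0.0087 -0.0683]
[ 0.6988 -0.1615  0.0103 -0.0802]
tray pts [ 0.5933  0.254  -0.      3.2147] [[0.7, 0.5], [0.2, 0.3], [-1.3, -0.6], [-0.1, -0.5], [-0.1, -0.9], [-2.1, 0.6], [1.3, 1.8], [-0.7, -1.5]]
tray edge [ 0.59    0.2496 -0.      3.2337] 0.2498859412781087 321
[0.5905 0.2514 0.     3.2595]
[ 0.5897  0.2487 -0.      3.2273]
jar [0.427 0.061 0.095] tin [ 0.565 -0.471  0.105] pinkback [ 0.582 -0.088  0.048] [ 0.539 -0.206  0.048] pinkpull [ 0.401 -0.089  0.03 ] box front top [0.714 0.376 0.191] [0.725 0.054 0.191]
```

View pics/fit_t.png

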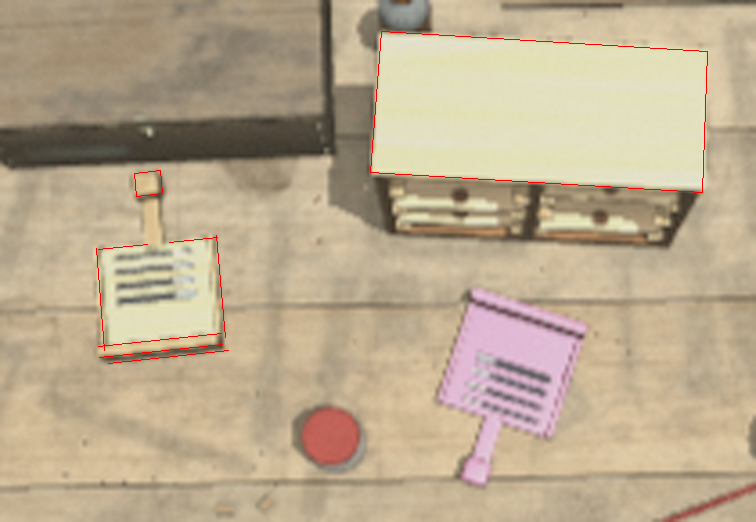

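View pics/fit_s.png

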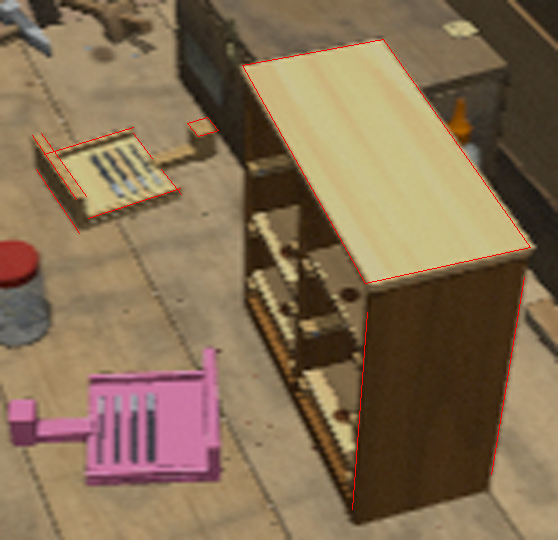

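Fits agree to a few mm: tray centre ≈ (0.590, 0.250), yaw 3.22; rack ≈ (0.704, -0.153), yaw -0.075. That is good enough for the back-board grasp with open jaws. Next, a helper that turns a target pose into tool-axis numbers.

```bash
cat > mv.py <<'E'
import numpy as np
from workcell import read_state
from scipy.spatial.transform import Rotation as R
def tool(yaw_y,tilt=0,tilt_dir=0):
    """tool down with closing axis at world angle yaw_y, then fingers leaned by tilt towards world angle tilt_dir"""
    y=np.array([np.cos(yaw_y),np.sin(yaw_y),0]);z=np.array([0,0,-1.])
    r=R.from_matrix(np.array([np.cross(y,z),y,z]).T)
    d=np.array([np.cos(tilt_dir),np.sin(tilt_dir),0])
    return R.from_rotvec(np.cross(z,d)*tilt)*r
def to(grasp,r,g=.054,cur=None):
    """total turn (tool axes, rad), then shift (mm) in the axes after the turn"""
    s=read_state();c=R.from_rotvec(s["tcp_rot"]);p=s["tool_pos"]
    tcp=np.array(grasp)-g*r.apply([0,0,1])
    print("turn",np.round((c.inv()*r).as_rotvec(),3),"shift after",np.round(r.inv().apply(tcp-p)*1000,1),"tcp",np.round(tcp,3))
def st():
    s=read_state();r=R.from_rotvec(s["tcp_rot"])
    print("t",round(s["time"],2),"tcp",np.round(s["tool_pos"],4),"x",np.round(r.as_matrix()[:,0],3),"y",np.round(r.as_matrix()[:,1],3),"z",np.round(r.as_matrix()[:,2],3),"q",np.round(s["q"],2),"F",np.round(s["wrist_force"],1),"T",np.round(s["torque"],2),"w",round(s["width"],3),"gf",s["grip_force"])
E
python3 - <<'E'
from mv import *
st();to([.535,.247,.036],tool(.083))
E
```

```text
t 2.1 tcp [0.2898 0.6096 0.3039] x [-0.903  0.429 -0.   ] y [0.429 0.903 0.   ] z [ 0.  0. -1.] q [ 1.09  0.26  1.6  -0.    1.27 -0.04] F [ 0.8  0.1 -1. ] T [ 0.02 -0.02  0.01] w 0.997 gf 0.0
turn [0.    0.    1.044] shift after [-381.7  214.3  213.9] tcp [0.535 0.247 0.09 ]
```

Emit:
step_arm([
  [[0,0,0.105],[0,0,0],85],
  [[0,0,0.105],[0,0,0],85],
  [[0,0,0.105],[0,0,0],85],
  [[0,0,0.105],[0,0,0],85],
  [[0,0,0.105],[0,0,0],85],
], grip_force=90)

```text
time: 2.52
tool_pos: [0.2898, 0.6096, 0.3039]
tcp_rot: [-1.47, -2.776, -0.0]
wrist_force: [-0.5, 0.6, -0.1]
width: 0.987
grip_force: 0.0
```

Emit:
step_arm([
  [[0,0,0.105],[0,0,0],85],
  [[0,0,0.105],[0,0,0],85],
  [[0,0,0.105],[0,0,0],85],
  [[0,0,0.105],[0,0,0],85],
  [[0,0,0.105],[0,0,0],85],
])

```text
time: 2.93
tool_pos: [0.2898, 0.6096, 0.3039]
tcp_rot: [-2.14, -2.3, -0.0]
wrist_force: [0.3, -0.8, -0.6]
width: 0.995
grip_force: 0.0
```

Emit:
step_arm([
  [[0,0,0],[-33,18,0],85],
  [[0,0,0],[-33,18,0],85],
  [[0,0,0],[-33,18,0],85],
  [[0,0,0],[-33,18,0],85],
  [[0,0,0],[-33,18,0],85],
])

```text
time: 3.35
tool_pos: [0.3928, 0.4506, 0.304]
tcp_rot: [2.133, 2.306, 0.0]
wrist_force: [1.0, 0.4, 0.6]
width: 0.991
grip_force: 0.0
```

Emit:
step_arm([
  [[0,0,0],[-33,18,10],85],
  [[0,0,0],[-33,18,20],85],
  [[0,0,0],[-33,18,30],85],
  [[0,0,0],[-33,18,30],85],
  [[0,0,0],[-33,18,20],85],
])

```text
time: 3.77
tool_pos: [0.4882, 0.3027, 0.2012]
tcp_rot: [-2.134, -2.305, 0.001]
wrist_force: [0.6, 0.1, -0.2]
width: 0.995
grip_force: 0.0
```

Run:
```python
from mv import *
import cv2
from fit import *
st();to([.535,.247,.036],tool(.083))
for c in CAL:
    im=read_camera(c);cv2.imwrite(f"pics/{c}1.png",im[...,::-1])
```

```text
t 3.77 tcp [0.4882 0.3027 0.2012] x [-0.077  0.997 -0.   ] y [ 0.997  0.077 -0.001] z [-0.001 -0.    -1.   ] q [0.51 0.16 1.93 0.   1.06 0.43] F [ 0.6  0.1 -0.2] T [-0.02 -0.01  0.  ] w 0.995 gf 0.0
turn [-0.001  0.    -0.006] shift after [-59.4  42.  111.2] tcp [0.535 0.247 0.09 ]
```

Emit:
step_arm([
  [[0,0,0],[-30,21,0],85],
  [[0,0,0],[-29,21,0],85],
  [[0,0,0],[0,0,30],85],
  [[0,0,0],[0,0,15],85],
  [[0,0,0],[0,0,0],85],
])

```text
time: 4.28
tool_pos: [0.5329, 0.2475, 0.1545]
tcp_rot: [-2.134, -2.302, 0.009]
wrist_force: [-0.6, -1.0, -1.1]
width: 0.997
grip_force: 0.0
```

Run:
```python
from mv import *
from fit import *
st();to([.535,.247,.036],tool(.083))
o=[]
for c,x,y in(("top",170,150),("side",225,110)):
    im=read_camera(c);cv2.imwrite(f"pics/{c}2.png",im[...,::-1]);o.append(cv2.resize(im[y:y+100,x:x+100],None,fx=4,fy=4,interpolation=cv2.INTER_CUBIC)[...,::-1])
cv2.imwrite("pics/g1.png",np.hstack(o))
```

```text
t 4.28 tcp [0.5329 0.2475 0.1545] x [-0.076  0.997 -0.002] y [ 0.997  0.076 -0.006] z [-0.006 -0.002 -1.   ] q [0.39 0.24 1.93 0.   0.98 0.32] F [-0.6 -1.  -1.1] T [-0.02  0.06 -0.01] w 0.997 gf 0.0
turn [-0.006  0.002 -0.007] shift after [-0.7  2.1 64.5] tcp [0.535 0.247 0.09 ]
```

View pics/g1.png

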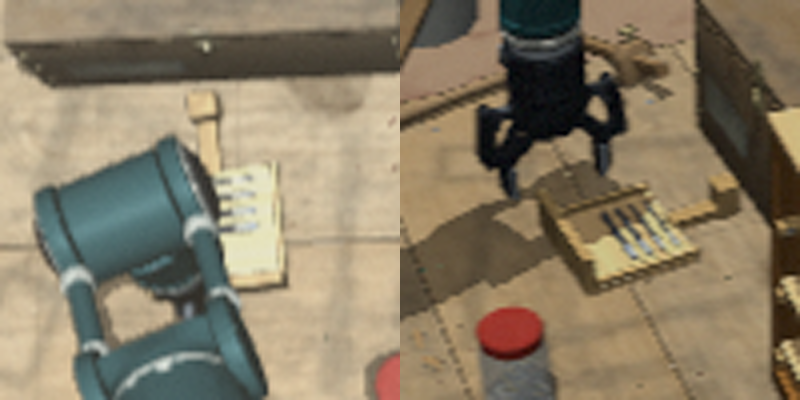

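The side crop shows the fingers straddling the back board: outer tip at crop (510,195), inner tip at (600,172), board between them. Descend and close.

Emit:
step_arm([
  [[0,0,0],[0,2,25],85],
  [[0,0,0],[0,0,25],85],
  [[0,0,0],[0,0,14],85],
  [[0,0,0],[0,0,0],85],
  [[0,0,0],[0,0,0],85],
])

```text
time: 4.8
tool_pos: [0.5368, 0.2496, 0.0946]
tcp_rot: [2.133, 2.306, 0.001]
wrist_force: [-0.1, 0.5, 0.6]
width: 0.991
grip_force: 0.0
```

Emit:
step_arm([
  [[0,0,0],[0,0,0],0],
  [[0,0,0],[0,0,0],0],
  [[0,0,0],[0,0,0],0],
  [[0,0,0],[0,0,0],0],
  [[0,0,0],[0,0,0],0],
])

```text
time: 5.22
tool_pos: [0.5372, 0.249, 0.0946]
tcp_rot: [2.134, 2.305, 0.002]
wrist_force: [0.4, 0.3, -0.5]
width: 0.295
grip_force: 0.0
```

Emit:
step_arm([
  [[0,0,0],[0,0,0],0],
  [[0,0,0],[0,0,0],0],
  [[0,0,0],[0,0,0],0],
  [[0,0,0],[0,0,0],0],
  [[0,0,0],[0,0,0],0],
])

```text
time: 5.63
tool_pos: [0.5372, 0.249, 0.0945]
tcp_rot: [2.134, 2.305, 0.001]
wrist_force: [-0.5, 0.4, 5.5]
width: 0.121
grip_force: 89.3
```

```bash
python3 -c "
from mv import *
st()"
```

```text
t 5.63 tcp [0.5372 0.249  0.0945] x [-0.077  0.997  0.   ] y [0.997 0.077 0.001] z [ 0.001  0.    -1.   ] q [0.39 0.32 1.96 0.   0.86 0.31] F [-0.5  0.4  5.5] T [-0.02  0.18  0.06] w 0.121 gf 89.2551863193512
```

Emit:
step_arm([
  [[0,0,0],[0,0,-8],0],
  [[0,0,0],[0,0,-20],0],
  [[0,0,0],[0,0,-25],0],
  [[0,0,0],[0,0,-25],0],
  [[0,0,0],[0,0,-25],0],
])

```text
time: 6.05
tool_pos: [0.5357, 0.2483, 0.1968]
tcp_rot: [-2.134, -2.304, 0.004]
wrist_force: [0.2, 0.0, -1.3]
width: 0.117
grip_force: 88.1
```

Emit:
step_arm([
  [[0,0,0],[0,-10,-20],0],
  [[0,0,0],[0,-20,0],0],
  [[0,0,0],[0,-20,0],0],
  [[0,0,0],[0,-10,0],0],
  [[0,0,0],[0,0,0],0],
])

```text
time: 6.47
tool_pos: [0.4742, 0.2435, 0.2157]
tcp_rot: [-2.132, -2.305, 0.005]
wrist_force: [-0.1, -1.1, -2.3]
width: 0.123
grip_force: 88.1
```

Run:
```python
from mv import *
from fit import *
st()
for c in CAL: cv2.imwrite(f"pics/{c}3.png",read_camera(c)[...,::-1])
o=[]
for c,x,y in(("top",170,150),("side",225,90)):
    o.append(cv2.resize(cv2.imread(f"pics/{c}3.png")[y:y+100,x:x+100],None,fx=4,fy=4,interpolation=cv2.INTER_CUBIC))
cv2.imwrite("pics/g2.png",np.hstack(o))
```

```text
t 6.47 tcp [0.4742 0.2435 0.2157] x [-0.078  0.997 -0.001] y [ 0.997  0.078 -0.003] z [-0.003 -0.001 -1.   ] q [0.43 0.07 2.   0.   1.08 0.35] F [-0.1 -1.1 -2.3] T [0.01 0.12 0.01] w 0.123 gf 88.11080932617188
```

View pics/g2.png

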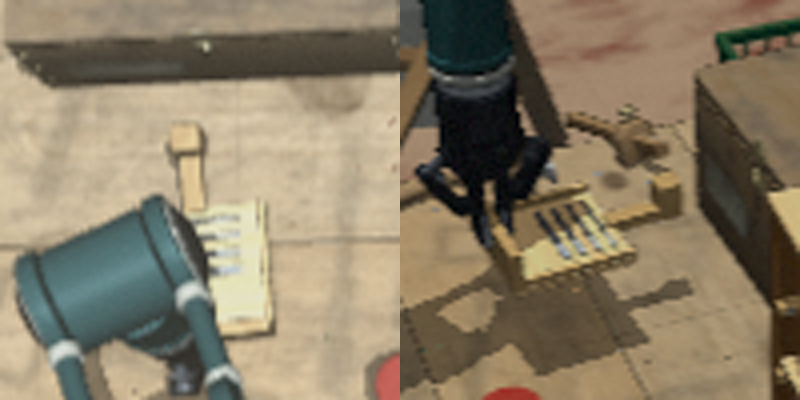

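Emit:
step_arm([
  [[0,0,-0.06],[0,0,0],0],
  [[0,0,-0.115],[0,0,0],0],
  [[0,0,-0.115],[0,0,0],0],
  [[0,0,-0.115],[0,0,0],0],
  [[0,0,-0.115],[0,0,0],0],
])

```text
time: 6.98
tool_pos: [0.478, 0.2442, 0.2164]
tcp_rot: [1.462, 2.78, -0.0]
wrist_force: [0.7, 0.8, -1.7]
width: 0.125
grip_force: 88.1
```

Emit:
step_arm([
  [[0,0,-0.115],[0,0,0],0],
  [[0,0,-0.115],[0,0,0],0],
  [[0,0,-0.115],[0,0,0],0],
  [[0,0,-0.115],[0,0,0],0],
  [[0,0,-0.115],[0,0,0],0],
])

```text
time: 7.4
tool_pos: [0.478, 0.2442, 0.2164]
tcp_rot: [0.614, 3.081, -0.0]
wrist_force: [-0.2, 0.2, -0.9]
width: 0.118
grip_force: 88.1
```

Emit:
step_arm([
  [[0,0,-0.115],[0,0,0],0],
  [[0,0,-0.115],[0,0,0],0],
  [[0,0,0],[-30,3,0],0],
  [[0,0,0],[-40,3,0],0],
  [[0,0,0],[-30,2,0],0],
])

```text
time: 7.82
tool_pos: [0.5799, 0.2351, 0.2165]
tcp_rot: [0.264, 3.128, 0.0]
wrist_force: [0.9, 0.2, -1.2]
width: 0.124
grip_force: 88.2
```

Emit:
step_arm([
  [[0,0,-0.115],[0,0,0],0],
  [[0,0,-0.115],[0,0,0],0],
  [[0,0,-0.115],[0,0,0],0],
  [[0,0,-0.115],[0,0,0],0],
  [[0,0,-0.115],[0,0,0],0],
])

```text
time: 8.23
tool_pos: [0.5781, 0.235, 0.2159]
tcp_rot: [0.642, -3.075, 0.001]
wrist_force: [-0.5, -0.9, -1.5]
width: 0.124
grip_force: 88.1
```

Emit:
step_arm([
  [[0,0,-0.115],[0,0,0],0],
  [[0,0,-0.115],[0,0,0],0],
  [[0,0,-0.115],[0,0,0],0],
  [[0,0,-0.115],[0,0,0],0],
  [[0,0,-0.115],[0,0,0],0],
])

```text
time: 8.65
tool_pos: [0.5781, 0.2351, 0.2162]
tcp_rot: [-1.488, 2.767, -0.001]
wrist_force: [0.0, 0.1, -2.1]
width: 0.125
grip_force: 88.1
```

```bash
python3 -c "
from mv import *
st();to([.58,.25,.0405],tool(2.75))"
```

```text
t 8.65 tcp [0.5781 0.2351 0.2162] x [-0.551 -0.834 -0.   ] y [-0.834  0.551 -0.001] z [ 0. -0. -1.] q [ 0.35  0.24  1.81 -0.    1.1  -2.21] F [ 0.   0.1 -2.1] T [-0.08 -0.1  -0.  ] w 0.125 gf 88.08400869369507
turn [-0.001 -0.    -0.193] shift after [-14.5   3.9 121.7] tcp [0.58  0.25  0.095]
```

Emit:
step_arm([
  [[0,0,-0.1],[0,0,0],0],
  [[0,0,-0.09],[0,0,0],0],
  [[0,0,0],[-14,4,0],0],
  [[0,0,0],[0,0,30],0],
  [[0,0,0],[0,0,30],0],
])

```text
time: 9.07
tool_pos: [0.5822, 0.2517, 0.1589]
tcp_rot: [-1.73, 2.613, -0.003]
wrist_force: [1.2, 0.5, -2.5]
width: 0.121
grip_force: 88.1
```

Emit:
step_arm([
  [[0,0,0],[0,0,30],0],
  [[0,0,0],[0,0,18],0],
  [[0,0,0],[0,0,8],0],
  [[0,0,0],[0,0,0],0],
  [[0,0,0],[0,0,0],0],
])

```text
time: 9.48
tool_pos: [0.5794, 0.2502, 0.1008]
tcp_rot: [-1.735, 2.618, -0.0]
wrist_force: [0.2, -0.8, -2.0]
width: 0.125
grip_force: 88.2
```

```bash
python3 -c "
from mv import *
st()"
```

```text
t 9.48 tcp [0.5794 0.2502 0.1008] x [-0.39  -0.921 -0.   ] y [-0.921  0.39  -0.   ] z [ 0.  0. -1.] q [ 0.37  0.37  1.87  0.    0.9  -2.37] F [ 0.2 -0.8 -2. ] T [-0.01 -0.13  0.02] w 0.125 gf 88.1761085987091
```

Emit:
step_arm([
  [[0,0,0],[0,0,3],0],
  [[0,0,0],[0,0,2],0],
  [[0,0,0],[0,0,1],0],
  [[0,0,0],[0,0,0.5],0],
  [[0,0,0],[0,0,0],0],
])

```text
time: 9.9
tool_pos: [0.5789, 0.2498, 0.0948]
tcp_rot: [-1.736, 2.618, -0.0]
wrist_force: [0.2, 0.6, -1.8]
width: 0.121
grip_force: 88.2
```

Emit:
step_arm([
  [[0,0,0],[0,0,0],60],
  [[0,0,0],[0,0,0],60],
  [[0,0,0],[0,0,0],60],
  [[0,0,0],[0,0,0],60],
  [[0,0,0],[0,0,0],60],
])

```text
time: 10.32
tool_pos: [0.5787, 0.2497, 0.0945]
tcp_rot: [-1.736, 2.618, -0.0]
wrist_force: [-0.1, -0.2, 0.2]
width: 0.707
grip_force: 0.0
```

Emit:
step_arm([
  [[0,0,0],[0,0,-20],85],
  [[0,0,0],[0,0,-30],85],
  [[0,0,0],[0,0,-40],85],
  [[0,0,0],[0,0,-40],85],
  [[0,0,0],[0,0,-20],85],
])

```text
time: 10.73
tool_pos: [0.5805, 0.2505, 0.2502]
tcp_rot: [-1.732, 2.612, -0.002]
wrist_force: [1.3, 0.7, 0.3]
width: 0.996
grip_force: 0.0
```

Emit:
step_arm([
  [[0,0,0],[-35,15,0],85],
  [[0,0,0],[-35,15,0],85],
  [[0,0,0],[-35,15,0],85],
  [[0,0,0],[-35,15,0],85],
  [[0,0,0],[0,0,0],85],
])

```text
time: 11.15
tool_pos: [0.5769, 0.4084, 0.2444]
tcp_rot: [-1.74, 2.612, 0.005]
wrist_force: [0.7, -0.5, 0.7]
width: 0.996
grip_force: 0.0
```

Run:
```python
from mv import *
from fit import *
st()
ims={c:read_camera(c) for c in("top","side")}
for c in ims: cv2.imwrite(f"pics/{c}4.png",ims[c][...,::-1])
psi=np.arctan2(.39,-.921)-np.pi
b=np.array([.5798,.2505]);c0=b-.0565*np.array([np.cos(psi),np.sin(psi)])
print("pred",c0,psi)
p0=[*c0,0,psi];zp=lambda p:[p[2]/.00005]
o=[]
for cs in(("top","side"),("top",),("side",)):
    p,m,n=edge_fit(p0,[e for e in tray_edges if e[0] in cs],ims,zp,w=2.5);print(cs,np.round(p,4),round(m,2),n)
    if len(cs)==2:pb=p
print([ (k,[(round(d["score"],2),np.round(d["at"],1).tolist()) for d in tip_of(c,k)][:3]) for c in("top","side") for k in("tray_pull","tray_back")])
print({c:np.round(proj(c,place(p0,[[-.1225,0,.03],[.0565,0,.036]])),1).tolist() for c in CAL})
for c,x,y in(("top",190,165),("side",225,125)):
    im=cv2.resize(ims[c][y:y+80,x:x+80][...,::-1],None,fx=5,fy=5,interpolation=cv2.INTER_CUBIC)
    for pp,col in((p0,(0,0,255)),(pb,(0,255,0))):
      for e in tray_edges:
        if e[0]==c:
            q=((proj(c,place(pp,np.array(e[1:])))-[x,y]+.5)*5).astype(int);cv2.line(im,tuple(map(int,q[0])),tuple(map(int,q[1])),col,1)
    o.append(im)
cv2.imwrite("pics/g3.png",np.hstack(o))
```

```text
t 11.15 tcp [0.5769 0.4084 0.2444] x [-0.385 -0.923 -0.004] y [-0.923  0.385  0.001] z [ 0.001  0.004 -1.   ] q [ 0.58  0.36  1.59  0.    1.19 -2.17] F [ 0.7 -0.5  0.7] T [-0.02  0.01  0.01] w 0.996 gf 0.0
pred [0.52777237 0.27253124] -0.4005593990546288
('top', 'side') [ 0.5242  0.2667 -0.     -0.3768] 0.48 329
('top',) [ 0.5227  0.2747 -0.     -0.3703] 0.63 163
('side',) [ 0.5246  0.2659 -0.     -0.3782] 0.36 165
[('tray_pull', [(0.9, [251.3, 205.0]), (0.7, [255.8, 311.8])]), ('tray_back', [(0.7, [209.9, 220.0]), (0.6, [213.5, 325.7])]), ('tray_pull', [(0.78, [235.5, 255.8]), (0.75, [167.7, 231.3])]), ('tray_back', [(0.93, [164.6, 276.6]), (0.55, [234.5, 308.2])])]
{'side': [[232.9, 165.2], [276.4, 164.3]], 'top': [[204.5, 252.5], [223.2, 209.1]]}
```

View pics/g3.png

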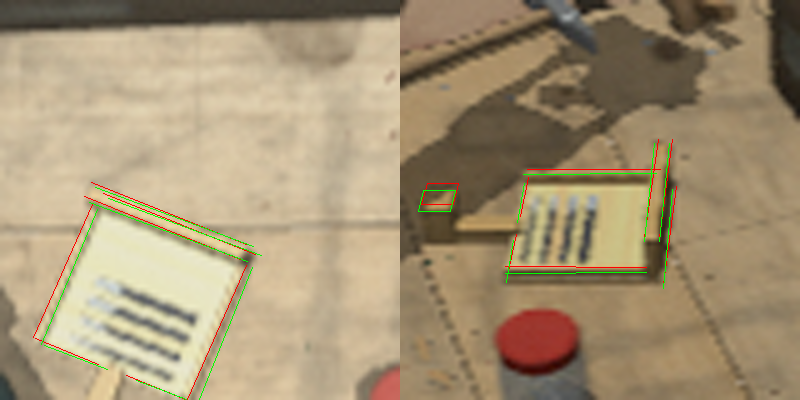

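Both predicted and fitted outlines match the tray to a few mm. The pull lies at about (0.414, 0.317), at top (205,252), pointing to the robot. Now take the pull, with the tool leaned 20° so that the wrist clears the roof.

```bash
python3 -c "
from mv import *
r=tool(1.181,.35,-.39)
print(r.as_matrix().round(3))
to([.4137,.3176,.031],r,.144);to([.4137,.3176,.031],r)"
```

```text
[[-0.869  0.38   0.317]
 [ 0.357  0.925 -0.13 ]
 [-0.343 -0.    -0.939]]
turn [ 0.272 -0.276  1.542] shift after [ 186.2 -139.1   14.9] tcp [0.368 0.336 0.166]
turn [ 0.272 -0.276  1.542] shift after [ 186.2 -139.1  104.9] tcp [0.397 0.325 0.082]
```

Emit:
step_arm([
  [[0.0194,-0.0197,0.11],[0,0,0],85],
  [[0.0194,-0.0197,0.11],[0,0,0],85],
  [[0.0194,-0.0197,0.11],[0,0,0],85],
  [[0.0194,-0.0197,0.11],[0,0,0],85],
  [[0.0194,-0.0197,0.11],[0,0,0],85],
])

```text
time: 11.87
tool_pos: [0.5782, 0.4001, 0.2445]
tcp_rot: [-0.906, 2.866, -0.04]
wrist_force: [-0.8, -0.3, 0.1]
width: 0.995
grip_force: 0.0
```

Emit:
step_arm([
  [[0.0194,-0.0197,0.11],[0,0,0],85],
  [[0.0194,-0.0197,0.11],[0,0,0],85],
  [[0.0194,-0.0197,0.11],[0,0,0],85],
  [[0.0194,-0.0197,0.11],[0,0,0],85],
  [[0.0194,-0.0197,0.11],[0,0,0],85],
])

```text
time: 12.28
tool_pos: [0.5782, 0.4002, 0.2446]
tcp_rot: [-0.082, 2.88, -0.073]
wrist_force: [0.3, -0.2, -0.1]
width: 0.995
grip_force: 0.0
```

Emit:
step_arm([
  [[0.0194,-0.0197,0.11],[0,0,0],85],
  [[0.0194,-0.0197,0.11],[0,0,0],85],
  [[0.0194,-0.0197,0.11],[0,0,0],85],
  [[0.0194,-0.0197,0.11],[0,0,0],85],
  [[0,0,0],[20,-15,0],85],
])

```text
time: 12.7
tool_pos: [0.5581, 0.3953, 0.2396]
tcp_rot: [0.545, 2.738, -0.089]
wrist_force: [-0.3, 0.7, 0.5]
width: 0.993
grip_force: 0.0
```

Emit:
step_arm([
  [[0,0,0],[31,-23,0],85],
  [[0,0,0],[31,-23,0],85],
  [[0,0,0],[31,-23,0],85],
  [[0,0,0],[31,-23,0],85],
  [[0,0,0],[31,-23,0],85],
])

```text
time: 13.12
tool_pos: [0.3754, 0.3414, 0.1839]
tcp_rot: [0.54, 2.744, -0.094]
wrist_force: [-1.1, -0.0, 0.3]
width: 0.992
grip_force: 0.0
```

```bash
python3 -c "
from mv import *
st();r=tool(1.181,.35,-.39)
to([.4137,.3176,.031],r)"
```

```text
t 13.12 tcp [0.3754 0.3414 0.1839] x [-0.869  0.356 -0.342] y [0.379 0.925 0.001] z [ 0.317 -0.129 -0.94 ] q [ 0.87  0.01  2.16 -0.43  0.9  -0.06] F [-1.1 -0.   0.3] T [0.13 0.18 0.01] w 0.992 gf 0.0
turn [ 0.001 -0.001  0.001] shift after [ 10.6  -7.4 104.9] tcp [0.397 0.325 0.082]
```

Emit:
step_arm([
  [[0,0,0],[10,-7,10],85],
  [[0,0,0],[0,0,30],85],
  [[0,0,0],[0,0,30],85],
  [[0,0,0],[0,0,20],85],
  [[0,0,0],[0,0,0],85],
])

```text
time: 13.53
tool_pos: [0.3924, 0.3251, 0.0926]
tcp_rot: [0.54, 2.748, -0.104]
wrist_force: [-1.1, -1.0, -0.8]
width: 0.994
grip_force: 0.0
```

Run:
```python
from mv import *
from fit import *
st();to([.4137,.3176,.031],tool(1.181,.35,-.39))
o=[]
for c,x,y in(("top",160,200),("side",190,120)):
    im=read_camera(c);o.append(cv2.resize(im[y:y+80,x:x+80],None,fx=5,fy=5,interpolation=cv2.INTER_CUBIC)[...,::-1])
cv2.imwrite("pics/g4.png",np.hstack(o))
```

```text
t 13.53 tcp [0.3924 0.3251 0.0926] x [-0.871  0.354 -0.34 ] y [ 0.379  0.925 -0.007] z [ 0.312 -0.135 -0.94 ] q [ 0.82  0.16  2.21 -0.51  0.72  0.01] F [-1.1 -1.  -0.8] T [0.01 0.18 0.01] w 0.994 gf 0.0
turn [-0.006 -0.003  0.003] shift after [-0.1  1.1 11.6] tcp [0.397 0.325 0.082]
```

View pics/g4.png

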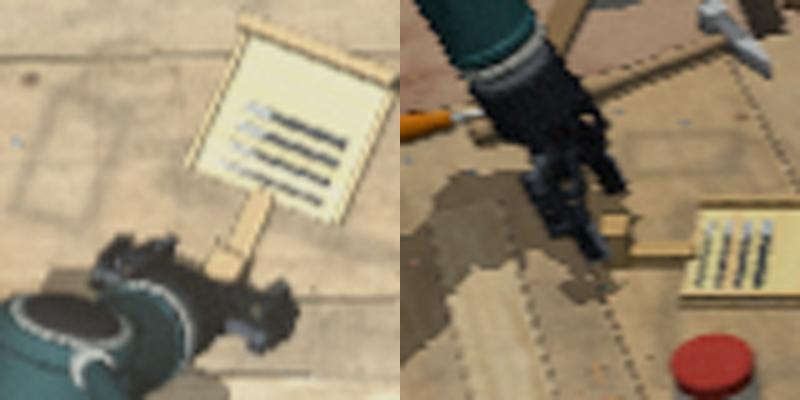

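Emit:
step_arm([
  [[0.006,0,0],[-4,1,12],85],
  [[0,0,0],[0,0,0],40],
  [[0,0,0],[0,0,0],20],
  [[0,0,0],[0,0,0],15],
  [[0,0,0],[0,0,0],10],
], grip_force=110)

```text
time: 14.05
tool_pos: [0.4016, 0.3275, 0.0876]
tcp_rot: [0.538, 2.745, -0.1]
wrist_force: [0.5, 0.6, -0.8]
width: 0.448
grip_force: 0.0
```

Emit:
step_arm([
  [[0,0,0],[0,0,0],0],
  [[0,0,0],[0,0,0],0],
  [[0,0,0],[0,0,0],0],
  [[0,0,0],[0,0,0],0],
  [[0,0,0],[0,0,0],0],
])

```text
time: 14.47
tool_pos: [0.4018, 0.3277, 0.0878]
tcp_rot: [0.538, 2.744, -0.1]
wrist_force: [-2.0, -0.2, 6.8]
width: 0.297
grip_force: 109.0
```

```bash
python3 -c "
from mv import *
st()"
```

```text
t 14.47 tcp [0.4018 0.3277 0.0878] x [-0.87   0.354 -0.343] y [ 0.378  0.926 -0.004] z [ 0.317 -0.133 -0.939] q [ 0.81  0.18  2.2  -0.52  0.7   0.01] F [-2.  -0.2  6.8] T [-0.06  0.16 -0.1 ] w 0.297 gf 108.97549695886255
```

Emit:
step_arm([
  [[0,0,0],[-2,0,-5],0],
  [[0,0,0],[-5,0,-14],0],
  [[0,0,0],[-8,0,-22],0],
  [[0,0,0],[-12,0,-33],0],
  [[0,0,0],[-12,0,-33],0],
])

```text
time: 14.88
tool_pos: [0.4001, 0.3264, 0.1997]
tcp_rot: [0.538, 2.749, -0.108]
wrist_force: [0.9, 0.8, -1.3]
width: 0.305
grip_force: 108.2
```

Emit:
step_arm([
  [[0,0,0],[-12,0,-33],0],
  [[0,0,0],[-12,0,-33],0],
  [[0,0,0],[-7,0,-19],0],
  [[0,0,0],[0,0,0],0],
  [[0,0,0],[0,0,0],0],
])

```text
time: 15.3
tool_pos: [0.4018, 0.3283, 0.2919]
tcp_rot: [0.539, 2.745, -0.099]
wrist_force: [-0.6, -0.5, -1.9]
width: 0.302
grip_force: 108.5
```

Run:
```python
from mv import *
from fit import *
st()
# home/pre pull grasp targets in rack frame: x = origin -.1225
p=np.load("rack.npy");p[3]=-.075
r=tool(-.075+np.pi/2,.35,-.075)
q=place(p,[-.16-.1225,.075,.19+.012+.037])[0];print(q);to(q,r)
o=[]
for c,x,y in(("top",170,180),("side",200,90)):
    im=read_camera(c);cv2.imwrite(f"pics/{c}5.png",im[...,::-1]);o.append(cv2.resize(im[y:y+80,x:x+80],None,fx=5,fy=5,interpolation=cv2.INTER_CUBIC)[...,::-1])
cv2.imwrite("pics/g5.png",np.hstack(o))
```

```text
t 15.3 tcp [0.4018 0.3283 0.2919] x [-0.87   0.355 -0.343] y [ 0.378  0.926 -0.003] z [ 0.316 -0.132 -0.939] q [ 0.81 -0.09  2.04 -0.37  1.09 -0.22] F [-0.6 -0.5 -1.9] T [ 0.19  0.48 -0.06] w 0.302 gf 108.51131558418274
[ 0.42798202 -0.05685511  0.24202113]
turn [-0.11  -0.001 -0.293] shift after [ -34.5 -382.1   11.7] tcp [ 0.41  -0.055  0.293]
```

Emit:
step_arm([
  [[-0.037,0,-0.098],[0,0,0],0],
  [[-0.037,0,-0.098],[0,0,0],0],
  [[-0.036,0,-0.097],[0,0,0],0],
  [[0,0,0],[-3,-18,1],0],
  [[0,0,0],[-3,-30,1],0],
])

```text
time: 15.82
tool_pos: [0.4035, 0.2797, 0.2878]
tcp_rot: [0.1, 2.796, -0.024]
wrist_force: [0.8, -0.4, -2.2]
width: 0.304
grip_force: 108.7
```

Emit:
step_arm([
  [[0,0,0],[-3,-33,1],0],
  [[0,0,0],[-3,-33,1],0],
  [[0,0,0],[-3,-33,1],0],
  [[0,0,0],[-3,-33,1],0],
  [[0,0,0],[-3,-33,1],0],
])

```text
time: 16.23
tool_pos: [0.4059, 0.1121, 0.2883]
tcp_rot: [0.103, 2.797, -0.024]
wrist_force: [0.3, -0.2, -1.4]
width: 0.302
grip_force: 108.6
```

Emit:
step_arm([
  [[0,0,0],[-3,-33,1],0],
  [[0,0,0],[-3,-33,1],0],
  [[0,0,0],[-3,-33,1],0],
  [[0,0,0],[-3,-33,1],0],
  [[0,0,0],[-2,-20,1],0],
])

```text
time: 16.65
tool_pos: [0.4093, -0.0412, 0.289]
tcp_rot: [0.107, 2.797, -0.023]
wrist_force: [-0.0, 0.9, -1.9]
width: 0.301
grip_force: 108.7
```

Run:
```python
from mv import *
from fit import *
st()
p=np.load("rack.npy");p[3]=-.075
r=tool(-.075+np.pi/2,.35,-.075)
to(place(p,[-.16-.1225,.075,.19+.012+.037])[0],r)
```

```text
t 16.65 tcp [ 0.4093 -0.0412  0.289 ] x [-0.939  0.071 -0.336] y [ 0.077  0.997 -0.003] z [ 0.335 -0.029 -0.942] q [-0.18 -0.45  2.32  0.04  0.94 -1.7 ] F [-0.   0.9 -1.9] T [0.05 0.46 0.01] w 0.301 gf 108.65754124718222
turn [-0.003 -0.007 -0.001] shift after [ -2.5 -14.2  -3.1] tcp [ 0.41  -0.055  0.293]
```

Emit:
step_arm([
  [[0,0,0],[-2,-13,-3],0],
  [[0,0,0],[0,0,0],0],
  [[0,0,0],[0,0,0],0],
])

```text
time: 16.9
tool_pos: [0.4099, -0.0523, 0.2931]
tcp_rot: [0.108, 2.796, -0.021]
wrist_force: [-0.2, 0.4, -1.0]
width: 0.303
grip_force: 108.7
```

```bash
cat > chk.py <<'E'
from mv import *
from fit import *
def check(n,draw=None):
    st();s=read_state();rt=R.from_rotvec(s["tcp_rot"]);g=s["tool_pos"]+.054*rt.apply([0,0,1])
    psi=np.arctan2(*rt.apply([0,1,0])[[1,0]])-np.pi/2
    o=g+R.from_rotvec([0,0,psi]).apply([.1185,0,-.037]);p0=np.r_[o,0,0,psi]
    ims={c:read_camera(c) for c in("top","side")}
    rk=np.load("rack.npy")
    pin=lambda q:(q-p0)/[.006,.006,.006,.03,.03,.03]
    rf={}
    for c in("top","side"):
        cv2.imwrite(f"pics/{c}{n}.png",ims[c][...,::-1])
        p,m,k=edge_fit(p0,[e for e in tray_edges if e[0]==c],ims,pin,w=2.5);rf[c]=p
        pr=R.from_rotvec([0,0,rk[3]]).inv().apply(p[:3]-rk[:3])
        print(c,"tray",np.round(p,4),round(m,2),k,"in rack",np.round(pr,4),"yaw rel",np.round(p[5]-rk[3],3))
    print("pred",np.round(p0,4),"in rack",np.round(R.from_rotvec([0,0,rk[3]]).inv().apply(o-rk[:3]),4))
    if draw:
        out=[]
        for c,(x,y,w,h,f) in draw.items():
            im=cv2.resize(ims[c][y:y+h,x:x+w][...,::-1],None,fx=f,fy=f,interpolation=cv2.INTER_CUBIC)
            for pp,col in((p0,(0,0,255)),):
              for e in tray_edges:
                if e[0]==c:
                    q=((proj(c,place(pp,np.array(e[1:])))-[x,y]+.5)*f).astype(int);cv2.line(im,tuple(map(int,q[0])),tuple(map(int,q[1])),col,1)
            for e in rack_edges:
                if e[0]==c:
                    q=((proj(c,place(rk,np.array(e[1:])))-[x,y]+.5)*f).astype(int);cv2.line(im,tuple(map(int,q[0])),tuple(map(int,q[1])),(255,0,0),1)
            out.append(im)
        h=max(i.shape[0] for i in out)
        cv2.imwrite(f"pics/v{n}.png",np.hstack([cv2.copyMakeBorder(i,0,h-i.shape[0],0,0,cv2.BORDER_CONSTANT) for i in out]))
E
python3 -c "
from chk import *
check(6,{'top':(270,130,90,130,4),'side':(260,110,108,145,4)})"
```

```text
t 16.9 tcp [ 0.4099 -0.0523  0.2931] x [-0.939  0.073 -0.337] y [ 0.078  0.997 -0.001] z [ 0.335 -0.027 -0.942] q [-0.22 -0.45  2.31  0.06  0.95 -1.74] F [-0.2  0.4 -1. ] T [0.07 0.49 0.02] w 0.303 gf 108.74225690609592
top tray [ 0.5469 -0.0625  0.1911  0.0326  0.0178 -0.0805] 0.28 166 in rack [-0.1637  0.0778  0.1881] yaw rel -0.003
side tray [ 0.5419 -0.0791  0.2127 -0.0394  0.0236 -0.1255] 0.5 160 in rack [-0.1674  0.0609  0.2097] yaw rel -0.048
pred [ 0.5462 -0.063   0.2052  0.      0.     -0.0778] in rack [-0.1644  0.0772  0.2022]
```

View pics/v6.png

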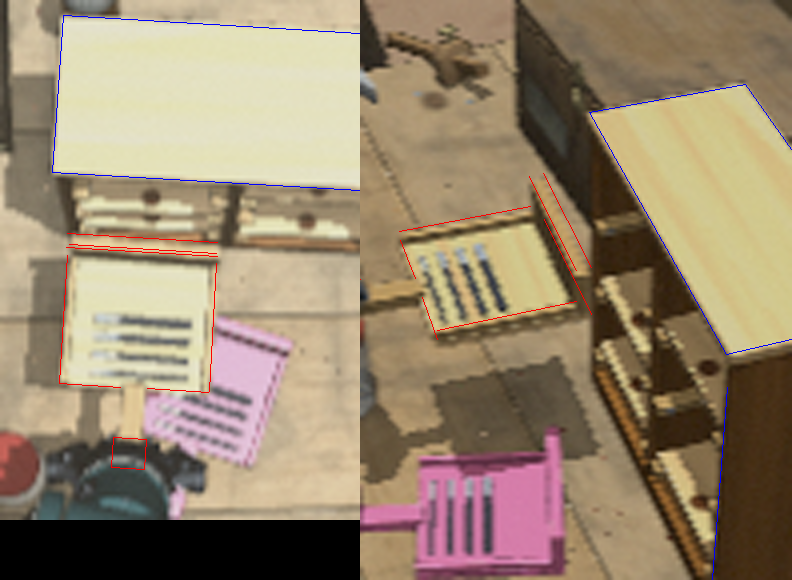

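The overlay shows the held tray squared up with the left bay: back board at top crop (143,243), bay opening centred on it. It is about 2 mm left of centre and perhaps a few mm low. Raise it 14 mm, shift 2 mm right, and enter.

Emit:
step_arm([
  [[0,0,0],[-5,-2,-13],0],
  [[0,0,0],[-14,0,5],0],
  [[0,0,0],[-14,0,5],0],
  [[0,0,0],[0,0,0],0],
  [[0,0,0],[0,0,0],0],
])

```text
time: 17.42
tool_pos: [0.4408, -0.0548, 0.3088]
tcp_rot: [0.101, 2.794, -0.02]
wrist_force: [-0.1, -0.3, -2.5]
width: 0.304
grip_force: 108.7
```

Run:
```python
from chk import *
check(7)
# rack roof refit now (top only, z fixed)
for c in("top","side"):
  im={c:cv2.imread(f"pics/{c}7.png")[...,::-1].copy()};rk=np.load("rack.npy")
  print(c,[np.round(edge_fit(rk,[e for e in rack_edges if e[0]==c],im,lambda p:[(p[2]-z)/.0001],w=2)[0],4) for z in(.003,.009)])
```

```text
t 17.42 tcp [ 0.4408 -0.0548  0.3088] x [-0.938  0.068 -0.339] y [ 0.073  0.997 -0.002] z [ 0.338 -0.026 -0.941] q [-0.21 -0.39  2.24  0.05  0.95 -1.73] F [-0.1 -0.3 -2.5] T [0.08 0.44 0.05] w 0.304 gf 108.72890587855181
top tray [ 0.5781 -0.0656  0.2072 -0.0407  0.0339 -0.0887] 0.15 164 in rack [-0.1323  0.0771  0.2042] yaw rel -0.011
side tray [ 0.5756 -0.0688  0.217  -0.0322 -0.0014 -0.1188] 0.27 162 in rack [-0.1346  0.0737  0.2139] yaw rel -0.041
pred [ 0.5772 -0.0649  0.221   0.      0.     -0.0727] in rack [-0.1333  0.0778  0.218 ]
top [array([ 0.705 , -0.1527,  0.003 , -0.0695]), array([ 0.7033, -0.1524,  0.009 , -0.0683])]
side [array([ 0.7036, -0.1535,  0.003 , -0.0801]), array([ 0.6997, -0.1599,  0.009 , -0.0793])]
```

Emit:
step_arm([
  [[0,0,0],[0,-3,0],0],
  [[0,0,0],[-14,0,5],0],
  [[0,0,0],[-14,0,5],0],
  [[0,0,0],[-9,0,3],0],
  [[0,0,0],[0,0,0],0],
])

```text
time: 17.93
tool_pos: [0.4809, -0.0622, 0.3105]
tcp_rot: [0.104, 2.791, -0.022]
wrist_force: [-0.4, 0.1, -1.7]
width: 0.3
grip_force: 108.7
```

```bash
python3 -c "
from chk import *
check(8)"
```

```text
t 17.93 tcp [ 0.4809 -0.0622  0.3105] x [-0.937  0.07  -0.342] y [ 0.075  0.997 -0.002] z [ 0.341 -0.028 -0.94 ] q [-0.2  -0.3   2.17  0.05  0.92 -1.72] F [-0.4  0.1 -1.7] T [ 0.08  0.45 -0.04] w 0.3 gf 108.66406917572021
top tray [ 0.6235 -0.0718  0.1582  0.0049  0.1105 -0.0866] 0.43 153 in rack [-0.0866  0.0745  0.1552] yaw rel -0.009
side tray [ 0.6165 -0.0747  0.2193 -0.0173 -0.0305 -0.1197] 0.32 149 in rack [-0.0934  0.0711  0.2163] yaw rel -0.042
pred [ 0.6174 -0.0726  0.2228  0.      0.     -0.075 ] in rack [-0.0926  0.0733  0.2197]
```

Emit:
step_arm([
  [[0,0,0],[-11,0,4],0],
  [[0,0,0],[-11,0,4],0],
  [[0,0,0],[-11,0,4],0],
  [[0,0,0],[-11,0,4],0],
  [[0,0,0],[0,0,0],0],
])

```text
time: 18.45
tool_pos: [0.5273, -0.0656, 0.3104]
tcp_rot: [0.104, 2.791, -0.021]
wrist_force: [-0.4, -0.2, -1.3]
width: 0.301
grip_force: 108.7
```

Emit:
step_arm([
  [[0,0,0],[-11,0,4],0],
  [[0,0,0],[-11,0,4],0],
  [[0,0,0],[-7,0,2.5],0],
  [[0,0,0],[0,0,0],0],
  [[0,0,0],[0,0,0],0],
])

```text
time: 18.87
tool_pos: [0.5576, -0.0678, 0.3101]
tcp_rot: [0.104, 2.792, -0.021]
wrist_force: [0.1, -0.4, -2.5]
width: 0.304
grip_force: 108.7
```

```bash
python3 -c "
from chk import *
check(9)"
```

```text
t 18.87 tcp [ 0.5576 -0.0678  0.3101] x [-0.938  0.07  -0.341] y [ 0.075  0.997 -0.002] z [ 0.34  -0.027 -0.94 ] q [-0.18 -0.13  2.04  0.04  0.88 -1.7 ] F [ 0.1 -0.4 -2.5] T [0.05 0.47 0.07] w 0.304 gf 108.66854667663574
top tray [ 0.6901 -0.0791  0.2228  0.0784  0.1187 -0.0778] 0.29 95 in rack [-0.0196  0.0724  0.2198] yaw rel 0.0
side tray [ 0.6904 -0.08    0.2213  0.0188  0.0336 -0.0937] 0.3 104 in rack [-0.0193  0.0715  0.2182] yaw rel -0.016
pred [ 0.6941 -0.0781  0.2223  0.      0.     -0.0749] in rack [-0.0158  0.0737  0.2193]
```

Emit:
step_arm([
  [[0,0,0],[2,0,5.5],0],
  [[0,0,0],[2,0,5.5],0],
  [[0,0,0],[0,0,0],0],
])

```text
time: 19.22
tool_pos: [0.5561, -0.0677, 0.2964]
tcp_rot: [0.105, 2.795, -0.021]
wrist_force: [-1.2, 0.3, -2.0]
width: 0.306
grip_force: 108.8
```

Emit:
step_arm([
  [[0,0,0],[1,0,2.8],0],
  [[0,0,0],[0,0,0],0],
])

```text
time: 19.38
tool_pos: [0.5568, -0.0678, 0.2946]
tcp_rot: [0.104, 2.793, -0.021]
wrist_force: [-0.2, 0.8, -1.4]
width: 0.305
grip_force: 108.8
```

Emit:
step_arm([
  [[0,0,0],[0.7,0,1.9],0],
  [[0,0,0],[0,0,0],0],
])

```text
time: 19.55
tool_pos: [0.5572, -0.0678, 0.2932]
tcp_rot: [0.104, 2.792, -0.021]
wrist_force: [-0.8, 0.1, -0.7]
width: 0.305
grip_force: 108.7
```

```bash
python3 -c "
from chk import *
check(10)"
```

```text
t 19.55 tcp [ 0.5572 -0.0678  0.2932] x [-0.937  0.07  -0.341] y [ 0.075  0.997 -0.002] z [ 0.34  -0.028 -0.94 ] q [-0.18 -0.12  2.06  0.05  0.85 -1.7 ] F [-0.8  0.1 -0.7] T [0.07 0.46 0.11] w 0.305 gf 108.72151136398315
top tray [ 0.6872 -0.0786  0.2057  0.087   0.159  -0.0583] 0.29 93 in rack [-0.0226  0.0727  0.2027] yaw rel 0.02
side tray [ 0.6912 -0.0798  0.2047  0.0146  0.0179 -0.098 ] 0.3 106 in rack [-0.0185  0.0718  0.2016] yaw rel -0.02
pred [ 0.6937 -0.0782  0.2055  0.      0.     -0.075 ] in rack [-0.0161  0.0736  0.2025]
```

Continue down in 1.5 mm steps until the force shows contact.

Emit:
step_arm([
  [[0,0,0],[0.7,0,1.9],0],
  [[0,0,0],[0,0,0],0],
  [[0,0,0],[0,0,0],0],
])

```text
time: 19.9
tool_pos: [0.5573, -0.0679, 0.2915]
tcp_rot: [0.104, 2.792, -0.021]
wrist_force: [-0.0, -0.2, -1.4]
width: 0.299
grip_force: 108.8
```

Emit:
step_arm([
  [[0,0,0],[0.5,0,1.4],0],
  [[0,0,0],[0,0,0],0],
  [[0,0,0],[0,0,0],0],
])

```text
time: 20.15
tool_pos: [0.5573, -0.0679, 0.29]
tcp_rot: [0.104, 2.792, -0.021]
wrist_force: [-0.4, 0.5, -2.3]
width: 0.301
grip_force: 108.8
```

Emit:
step_arm([
  [[0,0,0],[0.5,0,1.4],0],
  [[0,0,0],[0,0,0],0],
  [[0,0,0],[0,0,0],0],
])

```text
time: 20.4
tool_pos: [0.5572, -0.0679, 0.2884]
tcp_rot: [0.104, 2.792, -0.021]
wrist_force: [-0.1, 1.0, -1.8]
width: 0.304
grip_force: 108.8
```

```bash
python3 -c "
from mv import *
st()"
```

```text
t 20.4 tcp [ 0.5572 -0.0679  0.2884] x [-0.937  0.07  -0.341] y [ 0.075  0.997 -0.002] z [ 0.34  -0.028 -0.94 ] q [-0.18 -0.11  2.07  0.05  0.84 -1.7 ] F [-0.1  1.  -1.8] T [0.13 0.47 0.2 ] w 0.304 gf 108.76863598823547
```

Emit:
step_arm([
  [[0,0,0],[0.7,0,1.9],0],
  [[0,0,0],[0,0,0],0],
  [[0,0,0],[0,0,0],0],
])

```text
time: 20.65
tool_pos: [0.5572, -0.0679, 0.2862]
tcp_rot: [0.104, 2.792, -0.021]
wrist_force: [0.2, 1.0, -1.8]
width: 0.304
grip_force: 108.8
```

Emit:
step_arm([
  [[0,0,0],[0.7,0,1.9],0],
  [[0,0,0],[0,0,0],0],
  [[0,0,0],[0,0,0],0],
])

```text
time: 20.9
tool_pos: [0.5574, -0.0679, 0.2845]
tcp_rot: [0.104, 2.791, -0.021]
wrist_force: [0.1, 0.8, -1.8]
width: 0.301
grip_force: 108.7
```

Emit:
step_arm([
  [[0,0,0],[0.7,0,1.9],0],
  [[0,0,0],[0,0,0],0],
  [[0,0,0],[0,0,0],0],
])

```text
time: 21.15
tool_pos: [0.5577, -0.0679, 0.2834]
tcp_rot: [0.104, 2.79, -0.022]
wrist_force: [-1.4, 1.2, 2.2]
width: 0.299
grip_force: 109.5
```

```bash
python3 -c "
from mv import *
st()"
```

```text
t 21.15 tcp [ 0.5577 -0.0679  0.2834] x [-0.937  0.07  -0.343] y [ 0.075  0.997 -0.002] z [ 0.342 -0.028 -0.939] q [-0.18 -0.11  2.07  0.05  0.83 -1.7 ] F [-1.4  1.2  2.2] T [0.06 0.18 0.17] w 0.299 gf 109.47968244552612
```

Runners felt at TCP z ≈ 0.284, agreeing with the rack fit. Now slide home.

Emit:
step_arm([
  [[0,0,0],[-6,0,1.8],0],
  [[0,0,0],[-6,0,2],0],
  [[0,0,0],[-5,0,1.8],0],
  [[0,0,0],[0,0,0],0],
])

```text
time: 21.48
tool_pos: [0.5768, -0.0693, 0.2835]
tcp_rot: [0.104, 2.79, -0.022]
wrist_force: [1.5, 1.6, 1.9]
width: 0.306
grip_force: 109.0
```

Emit:
step_arm([
  [[0,0,0],[-2,0,0.7],0],
  [[0,0,0],[0,0,0],0],
  [[0,0,0],[-2,0,0.7],0],
  [[0,0,0],[0,0,0],0],
])

```text
time: 21.82
tool_pos: [0.5797, -0.0695, 0.2835]
tcp_rot: [0.104, 2.791, -0.021]
wrist_force: [-2.8, 2.3, 4.4]
width: 0.303
grip_force: 109.7
```

```bash
python3 -c "
from chk import *
check(11)"
```

```text
t 21.82 tcp [ 0.5797 -0.0695  0.2835] x [-0.937  0.07  -0.342] y [ 0.075  0.997 -0.002] z [ 0.341 -0.028 -0.94 ] q [-0.18 -0.06  2.03  0.04  0.83 -1.7 ] F [-2.8  2.3  4.4] T [0.12 0.14 0.32] w 0.303 gf 109.66422200202942
top tray [ 0.7219 -0.0807  0.1964  0.0061  0.0552 -0.061 ] 0.21 91 in rack [0.0122 0.0733 0.1934] yaw rel 0.017
side tray [ 0.7124 -0.0808  0.1954 -0.0013  0.0423 -0.0675] 0.27 101 in rack [0.0028 0.0724 0.1924] yaw rel 0.01
pred [ 0.7163 -0.0799  0.1958  0.      0.     -0.075 ] in rack [0.0065 0.0736 0.1927]
```

Emit:
step_arm([
  [[0,0,0],[-1.9,0,0.7],0],
  [[0,0,0],[0,0,0],0],
  [[0,0,0],[0,0,0],0],
])

```text
time: 22.17
tool_pos: [0.5815, -0.0697, 0.2834]
tcp_rot: [0.104, 2.791, -0.021]
wrist_force: [-3.8, 1.6, 5.1]
width: 0.302
grip_force: 109.8
```

Emit:
step_arm([
  [[0,0,0],[-1.4,0,0.5],0],
  [[0,0,0],[0,0,0],0],
  [[0,0,0],[0,0,0],0],
])

```text
time: 22.42
tool_pos: [0.5828, -0.0698, 0.2835]
tcp_rot: [0.104, 2.791, -0.021]
wrist_force: [-3.9, 2.0, 5.9]
width: 0.304
grip_force: 109.7
```

```bash
python3 -c "
from mv import *
st()"
```

```text
t 22.42 tcp [ 0.5828 -0.0698  0.2835] x [-0.937  0.07  -0.341] y [ 0.075  0.997 -0.002] z [ 0.34  -0.028 -0.94 ] q [-0.18 -0.06  2.03  0.04  0.83 -1.7 ] F [-3.9  2.   5.9] T [0.1  0.26 0.3 ] w 0.304 gf 109.7476601600647
```

Emit:
step_arm([
  [[0,0,0],[-1.6,0,0.2],0],
  [[0,0,0],[0,0,0],0],
  [[0,0,0],[0,0,0],0],
])

```text
time: 22.67
tool_pos: [0.583, -0.0698, 0.2835]
tcp_rot: [0.104, 2.795, -0.021]
wrist_force: [-12.0, 1.8, 10.0]
width: 0.296
grip_force: 110.6
```

Emit:
step_arm([
  [[0,0,0],[-1.4,0,0.5],0],
  [[0,0,0],[0,0,0],0],
  [[0,0,0],[0,0,0],0],
])

```text
time: 22.92
tool_pos: [0.5833, -0.0699, 0.2835]
tcp_rot: [0.104, 2.798, -0.021]
wrist_force: [-17.7, 2.7, 14.3]
width: 0.303
grip_force: 111.4
```

Emit:
step_arm([
  [[0,0,0],[-1.4,0,0.5],0],
  [[0,0,0],[0,0,0],0],
  [[0,0,0],[0,0,0],0],
])

```text
time: 23.17
tool_pos: [0.5835, -0.0699, 0.2835]
tcp_rot: [0.104, 2.801, -0.021]
wrist_force: [-25.6, 2.9, 19.3]
width: 0.304
grip_force: 112.3
```

```bash
python3 -c "
from mv import *
st()"
```

```text
t 23.17 tcp [ 0.5835 -0.0699  0.2835] x [-0.94   0.069 -0.333] y [ 0.074  0.997 -0.002] z [ 0.332 -0.027 -0.943] q [-0.18 -0.05  2.02  0.04  0.84 -1.7 ] F [-25.6   2.9  19.3] T [0.15 2.55 0.27] w 0.304 gf 112.29405641555786
```

Hard stop (−25 N) at rack x ≈ 10–12 mm: home. Relax the push, open, and retreat along the tool axis.

Emit:
step_arm([
  [[0,0,0],[1.3,0,-0.8],0],
  [[0,0,0],[1.2,0,-0.4],0],
  [[0,0,0],[0,0,0],0],
  [[0,0,0],[0,0,0],0],
])

```text
time: 23.5
tool_pos: [0.5831, -0.0699, 0.2835]
tcp_rot: [0.104, 2.795, -0.022]
wrist_force: [-10.1, 0.9, 9.3]
width: 0.303
grip_force: 110.0
```

Emit:
step_arm([
  [[0,0,0],[0,0,0],32],
  [[0,0,0],[0,0,0],45],
  [[0,0,0],[0,0,0],60],
  [[0,0,0],[0,0,0],70],
  [[0,0,0],[0,0,0],70],
])

```text
time: 23.92
tool_pos: [0.5846, -0.07, 0.2832]
tcp_rot: [0.105, 2.792, -0.021]
wrist_force: [0.1, -0.3, -0.1]
width: 0.819
grip_force: 0.0
```

Emit:
step_arm([
  [[0,0,0],[0,0,-10],70],
  [[0,0,0],[0,0,-20],70],
  [[0,0,0],[0,0,-30],70],
  [[0,0,0],[0,0,-30],70],
  [[0,0,0],[0,0,-20],70],
])

```text
time: 24.33
tool_pos: [0.5471, -0.0669, 0.3909]
tcp_rot: [0.104, 2.788, -0.022]
wrist_force: [0.8, -0.4, 0.5]
width: 0.822
grip_force: 0.0
```

Emit:
step_arm([
  [[0,0,0],[20,0,-7],70],
  [[0,0,0],[10,33,-4],70],
  [[0,0,0],[0,38,0],70],
  [[0,0,0],[0,38,0],70],
  [[0,0,0],[0,38,0],70],
])

```text
time: 24.75
tool_pos: [0.5259, 0.0831, 0.3884]
tcp_rot: [0.107, 2.789, -0.021]
wrist_force: [-0.0, 0.1, -0.8]
width: 0.819
grip_force: 0.0
```

Emit:
step_arm([
  [[0,0,0],[0,38,0],70],
  [[0,0,0],[0,38,0],70],
  [[0,0,0],[0,38,0],70],
  [[0,0,0],[0,20,0],70],
  [[0,0,0],[0,0,0],70],
])

```text
time: 25.17
tool_pos: [0.5363, 0.2197, 0.3872]
tcp_rot: [0.099, 2.791, -0.018]
wrist_force: [0.1, -0.5, 0.4]
width: 0.822
grip_force: 0.0
```

Run:
```python
from mv import *
from fit import *
st();rk=np.load("rack.npy")
p0=np.r_[place(rk,[.0115,.075,.19])[0],rk[3]]
ims={c:read_camera(c) for c in("top","side")}
pin=lambda q:(q-p0)/[.01,.01,.003,.03]
pe=[e for e in tray_edges if abs(e[1][0])>.1]
for cs in(("top","side"),("top",),("side",)):
    p,m,k=edge_fit(p0,[e for e in pe if e[0] in cs],ims,pin,w=3);print(cs,"tray in rack",np.round(R.from_rotvec([0,0,rk[3]]).inv().apply(p[:3]-rk[:3]),4),np.round(p[3]-rk[3],3),round(m,2),k)
print("pred pull px",{c:np.round(proj(c,place(p0,[-.1225,0,.03])),1).tolist() for c in CAL})
for c in ims:
    cv2.imwrite(f"pics/{c}12.png",ims[c][...,::-1])
    for k in("tray_pull","screw_jar","tin_stain"): print(c,k,[(round(d["score"],2),np.round(d["at"],1).tolist()) for d in tip_of(c,k)][:3])
y,x=128,250
a=cv2.resize(ims["side"][y:y+130,x:x+110][...,::-1],None,fx=4,fy=4,interpolation=cv2.INTER_CUBIC)
b=cv2.resize(ims["top"][150:270,255:345][...,::-1],None,fx=4,fy=4,interpolation=cv2.INTER_CUBIC)
b=cv2.copyMakeBorder(b,0,520-480,0,0,cv2.BORDER_CONSTANT)
cv2.imwrite("pics/end.png",np.hstack([a,b]))
```

```text
t 25.17 tcp [0.5363 0.2197 0.3872] x [-0.937  0.066 -0.342] y [ 0.071  0.998 -0.   ] z [ 0.341 -0.024 -0.94 ] q [ 0.42 -0.11  1.89 -0.19  1.07 -1.01] F [ 0.1 -0.5  0.4] T [-0.03  0.13  0.03] w 0.822 gf 0.0
('top', 'side') tray in rack [0.0103 0.0742 0.1884] -0.001 0.37 111
('top',) tray in rack [0.0096 0.0746 0.1898] 0.003 0.4 64
('side',) tray in rack [0.0102 0.073  0.1895] -0.001 0.23 51
pred pull px {'side': [[308.8, 172.6]], 'top': [[305.7, 193.4]]}
top tray_pull [(0.74, [252.0, 311.0]), (0.53, [192.1, 307.7])]
top screw_jar [(0.55, [248.1, 272.7])]
top tin_stain [(0.86, [210.3, 409.7])]
side tray_pull [(0.66, [233.4, 256.0]), (0.55, [175.9, 307.7])]
side screw_jar [(0.93, [212.1, 251.1])]
side tin_stain [(0.68, [316.2, 351.8])]
```

```bash
python3 -c "
from workcell import *
print(finish_job())"
```

```text
the job is handed in; nothing more can be done
None
```

I turned the tray round by its back board and put it on the left bay's free top runners, pushed to a firm stop with the handle facing out. The images place it within about 2 mm of the home position, and the jar and tin look unmoved. I handed the job in at about 26 s and no verdict came back.

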